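Push a pipette-tip rack into its dock and shut the gate

TASK

Push the pipette-tip rack along the bench, end first, into the open mouth of the aluminium dock until it is against the buffers at the dock's closed end; then push the swing gate fully shut across the mouth so that the rack is locked in for pipetting. Work with the fingertips only: do not pick up, lift or tip the rack, and leave the other things on the bench where they are.

Things in the scene. Friction and masses are not known exactly. Their poses are not given: they have to be found in the camera images.
- tip_rack: box of pipette tips: a pale grey box with a blue top full of small yellow tips, standing on the bench; 62 mm along its x, 92 mm along its y (its long axis), side walls 42 mm high, 50 mm with the tips; about 90 g, loose, its mass and friction vary. Origin at the centre of its underside. Either 62 mm end may go in first.
- tip_dock: U-shaped aluminium dock fixed to the bench, place and yaw vary. No floor: the rack slides on the bench. Origin on the bench, where the seated rack's origin comes to lie; x points from the open mouth to the closed end (the way the rack goes in), y away from the rail with the gate's hinge, z up. The seated rack's long axis lies along x; rubber buffers stop its end face at x = +46 mm.
- dock_mouth (a point): middle of the dock's mouth, on the bench, at x = -46 mm of the dock. Guide rails 26 mm high run from here to x = +60, inner faces at y = +-33.5 mm (2.5 mm play a side), outer +-51.5; over the first 24 mm the inner faces are bevelled, opening to +-43 mm here.
- gate (a joint): angle of the dock's swing gate about its upright hinge (rad): 0 = shut across the mouth, at a rigid stop; grows as it opens; 1.57 = straight out along the dock's -x; starts at 1.9 to 2.4, swung out to the side. Stays where it is left; 0.05 N m turns it. At angle q the bar runs from the pivot along (-sin q, cos q) in the dock's x, y and closes towards (cos q, sin q).
- gate_pivot (a point): point on the gate's hinge axis, 22 mm above the bench, at x = -56, y = -52 mm in the dock's frame. The gate's knuckle here is 16 mm across. Two rubber pads, 36 and 68 mm along the bar, stand 5 mm out of its inner face and clear the seated rack by about 1.5 mm; they press a rack that is a few mm short the rest of the way in.
- gate_tip (a point): middle of the free end of the gate's bar, 102 mm from the hinge axis, 29 mm above the bench. The bar is 7 mm thick and reaches from 14 to 30 mm above the bench; its last 32 mm is a taller thumb plate, up to 44 mm above the bench.
- vial_a: a small clear screw-cap vial, 27 mm across, 55 mm high, upright near the flat dark case; origin at the centre of its foot
- vial_c: a small amber screw-cap vial, 27 mm across, 55 mm high, upright near the flat dark case; origin at the centre of its foot
- cassette_spare: a black pump cassette with a small side tab, 24 x 70 x 26 mm, long along its y; origin at the centre of its underside
- micropipette: a hand micropipette lying down, 275 mm long along its y, 36 mm high; origin at the centre of its underside
- timer: a white bench timer with a display, standing in front of the reagent bottles, 24 x 66 x 62 mm (long along its y); origin at the centre of its foot
- marker: a white felt pen lying down near the bench's front edge, 135 mm long along its y, 17 mm thick; origin at the centre of its underside

How it is judged:
On the way:
1. the rack is pushed into the dock, between the guide rails, while the gate is still open (x of tip_rack in the frame of tip_dock above -0.02 m and y of tip_rack in the frame of tip_dock between -0.006 and 0.006 m and angle between the y axis of tip_rack and the x axis of tip_dock, either way round below 0.08 rad and height (world z) of tip_rack below 0.004 m and angle between tip_rack's own z axis and vertical below 0.05 rad and value of joint gate above 0.3 rad), for 0.2 s.
At the end, for the whole second after the job is handed in: The rack stands flat on the bench in the dock, within 4 mm of the rear buffers, 6 mm of the middle of the dock and 0.08 rad of its axis, and the gate is shut to within 0.06 rad, both at rest (x of tip_rack in the frame of tip_dock between -0.004 and 0.004 m and y of tip_rack in the frame of tip_dock between -0.006 and 0.006 m and angle between the y axis of tip_rack and the x axis of tip_dock, either way round below 0.08 rad and height (world z) of tip_rack below 0.004 m and angle between tip_rack's own z axis and vertical below 0.05 rad and value of joint gate below 0.06 rad and linear speed of tip_rack below 0.01 m/s and velocity of joint gate below 0.05 rad/s); the robot touches nothing.
It fails at once if the rack is lifted off the bench or tipped (height (world z) of tip_rack above 0.008 m or angle between tip_rack's own z axis and vertical above 0.2 rad).
It fails at once if another thing on the bench is pushed away or knocked over (distance of any of vial_a, vial_c, cassette_spare, micropipette, timer, marker from where it was at the start of the episode above 0.015 m or angle between any of vial_a, vial_c, timer's own z axis and vertical above 0.3 rad).
It also fails if it takes over 72 s, if anything falls off the work surface, if the arm or the gripper's body presses on something with over 40 N, if the wrist force passes 120 N, or if a joint passes its speed limit or range.

ROBOT

A 6-joint arm with a two-finger parallel gripper is mounted at the origin on a cart in front of the work surface, level with it; the furniture and walls round the work are solid. World frame = base frame: x ahead of the robot, y to its left, z up, the work surface at z = 0. Lengths are in m, angles in rad, forces in N, time in s.
With the tool pointing down it reaches from about 0.4 to 0.825 m from the base axis. Payload 7 kg.
Tool frame: the origin (TCP) lies at the very end of the fingers, on their centre line; the grasp point (between the pads) lies 19 mm behind it; z points along the fingers, y is the direction in which the jaws open and shut (so a half turn about z gives the same grasp; the last joint's range is limited). The gripper opens to 88 mm and grips with 3 to 60 N. Pads are 19 mm wide; open, the fingers measure 130 mm over their backs; the gripper's body (78 mm by 193 mm) begins 47 mm behind the grasp point.
Start: joints at [-0.989, 0.359, 0.012, 0, -1.224, -0.288], TCP at [0.195, -0.646, 0.227] pointing down, gripper open.
Joint ranges: [-3.07, 3.07], [-1.43, 2.12], [-1.02, 1.25], [-3.03, 1.67], [-3.05, -0], [-3.03, 3.03]. Speed limits (rad/s): [2.39, 2.39, 3.01, 3.14, 3.14, 3.14].

INTERFACE

Orientations are given as [roll, pitch, yaw] about the fixed x, y, z axes, in that order (R = Rz(yaw) Ry(pitch) Rx(roll)).
In Python, from station import arm, eyes, job, outline_of gives the robot as it stands.
- The arm moves only by the tool apply_moves, never from a script. Its argument "moves" is a list of rows, each a list of 5 numbers: the opening, from -1 (shut) to 1 (fully open), then the shift along the tool's x, y, z in m, then the turn about the tool's z in rad. A call has 1 to 12 rows; each row shifts and turns the commanded pose from where the row before left it, along the tool's axes as they then stand; what a row does not reach is not made up. A row lasts 1/12 s, in which the tool goes at most 41.7 mm and 7.16 degrees, less where a joint would pass 70% of its speed; a pose out of reach is approached as far as the arm can. A call with a gripper value outside its range is refused whole. The fingers move at their own pace and stop on an object; "newtons" is the grip in N (left out, the last holds). Time passes only in rows, so rows that do not move let the fingers close. It gives the time, the measured TCP pose, the force and the opening at its end, in the units of the state.
- arm.get_state(): the state, without advancing time (a new reading comes with each control period).
- eyes.grab_frame(name): name is "scene" or "top" or "wrist"; returns a dict with "color" (384x512x3 uint8, red, green, blue), "z_map" (384x512 float32, m along the optical axis (not along the pixel's ray), 0 where there is no reading), "camera_matrix" (3x3 intrinsics, pixels), "k1" (the pictures are not rectified: a ray, as slopes to the right and down, at radius r is drawn at 1 + k1 r^2 times it, then the intrinsics apply), "extrinsics" (4x4, takes a point from camera to world coordinates). Camera axes: x right, y up, looking along -z (the intrinsics and any distortion apply to the point x, -y, -z); pixel columns grow to the right and rows downward; lengths in m; the calibration is good to about 2 mm. A picture is of the moment at which its call begins.
- job.job_done(): hands the job in, once; it reports no verdict.
Trained networks look in a picture, given as the dict that the camera call returned (one of the last four; its "shot" number tells which), for a name from the list of things; names that differ only in an ending like _2 or _b are one class to them, and where a whole thing is asked for, a point or a joint stands for the part that bears it (a point fixed in the world has none). Each returns a list of dicts, best first, with "score" (0 to 1); they miss things now and then, are a little off and sometimes report something else, mostly with a low value. They report only what shows in the picture. A call takes as long as a camera call.
- outline_of(label, picture): "region" (384x512 bool, what is visible of it) and "extent" ([left, top, right, bottom] in pixels, round what is visible of it).
The state is a dict: "t": time; "q": joint angles; "qd": joint speeds; "joint_efforts": joint torques, N m; "eef_pos": TCP position; "ee_rot": TCP orientation; "force": force on the tool from outside, world axes, zero at the start; "moment": the same for the moment, N m; "width": finger opening in m.
Only numpy, scipy, OpenCV 4.12 (cv2) and the standard library are available. Lean on these libraries where they do the work, as an engineer would, in place of code of your own. Each camera call takes 0.05 s, during which the arm holds its last target.

## Working session

There is one attempt and no reset: what is moved stays moved. The work goes in short steps, Python scripts to look and compute and a tool call to move; the robot and the scene stay as the last step left them, time stands still between calls to the robot, and variables do not carry over. Pictures are saved under pics/ and viewed, and the job is handed in when it is done.

Besides the shell and the picture viewer there is one more tool, called after ">>>" as name([rows], argument=value, ...), one row to a line, values as JSON. apply_moves: Moves the arm, as the interface text tells. Its arguments: {"type":"object","properties":{"moves":{"type":"array","items":{"type":"array","items":{"type":"number"}}},"newtons":{"type":"number"}},"required":["moves"]}

```bash
ls; mkdir -p pics
cat > h.py <<'E'
import numpy as np, cv2
from station import arm, eyes, job, outline_of
def save(f,name,scale=1.5):
    im=cv2.cvtColor(f["color"],cv2.COLOR_RGB2BGR)
    cv2.imwrite(f"pics/{name}.png",cv2.resize(im,None,fx=scale,fy=scale,interpolation=cv2.INTER_CUBIC))
def cloud(f):
    K=np.array(f["camera_matrix"]);h,w=f["z_map"].shape
    u,v=np.meshgrid(np.arange(w),np.arange(h))
    k=f["k1"]
    xd=(u-K[0,2])/K[0,0]; yd=(v-K[1,2])/K[1,1]
    p=cv2.undistortPoints(np.stack([u,v],-1).reshape(-1,1,2).astype(np.float64),K,np.array([k,0,0,0,0.])).reshape(h,w,2)
    z=f["z_map"]
    c=np.stack([p[...,0]*z,-p[...,1]*z,-z,np.ones_like(z)],-1)
    W=c@np.array(f["extrinsics"]).T
    W=W[...,:3]; W[z<=0]=np.nan
    return W
E
python3 - <<'E'
from h import *
print(arm.get_state())
for n in ["scene","top","wrist"]:
    f=eyes.grab_frame(n); save(f,n+"0"); np.savez(f"/tmp/{n}0.npz",**{k:np.array(v) for k,v in f.items()})
    print(n,f["k1"],np.round(f["extrinsics"],3).tolist())
    for l in ["tip_rack","tip_dock","gate","vial_a","vial_c","cassette_spare","micropipette","timer","marker"]:
        r=outline_of(l,f)
        W=cloud(f)
        for o in r[:2]:
            P=W[o["region"]]
            print(l,round(o["score"],2),o["extent"],np.round(np.nanmedian(P,0),3),np.round(np.nanmin(P,0),3),np.round(np.nanmax(P,0),3))
E
```

```text
pics
{'t': 0.0, 'q': array([-9.88907006e-01,  3.59336523e-01,  1.10135305e-02, -3.51615188e-04,
       -1.22407650e+00, -2.88077153e-01]), 'qd': array([ 0.0001724 ,  0.00027163,  0.00201917,  0.00010737, -0.0003934 ,
        0.00050619]), 'joint_efforts': array([-6.36197856e-04, -5.82710767e+01,  2.93057996e+01,  6.99732274e+00,
        6.82371654e-03, -1.44211845e-04]), 'eef_pos': array([ 0.19528982, -0.64560223,  0.22563526]), 'ee_rot': array([ 3.13996164e+00, -1.38598958e-04, -2.84790012e+00]), 'force': array([-0.4233784 ,  0.20259177,  0.46993017]), 'moment': array([ 0.01174358, -0.00385252,  0.02303346]), 'width': 0.0873705631048968}
scene -0.013762281235036438 [[-0.785, 0.392, -0.481, 0.205], [-0.62, -0.522, 0.586, 0.812], [-0.021, 0.758, 0.652, 0.613], [0.0, 0.0, 0.0, 1.0]]
tip_rack 0.64 [268.3, 205.7, 302.3, 249.5] [0.51  0.347 0.043] [0.47  0.252 0.001] [0.588 0.382 0.055]
tip_dock 0.95 [284.7, 158.4, 340.0, 219.7] [0.564 0.111 0.026] [ 0.474  0.022 -0.001] [0.651 0.266 0.047]
vial_a 0.6 [237.7, 154.1, 248.9, 173.2] [0.751 0.214 0.036] [ 0.743  0.148 -0.   ] [0.814 0.22  0.0
[... 1148 characters left out ...]
.003] [0.63  0.263 0.048]
gate 0.69 [279.3, 224.1, 319.9, 244.9] [0.504 0.213 0.031] [ 0.476  0.165 -0.002] [0.528 0.265 0.048]
cassette_spare 0.81 [192.3, 163.3, 221.7, 176.7] [0.666 0.443 0.024] [ 0.654  0.41  -0.004] [0.687 0.478 0.031]
micropipette 0.56 [167.6, 163.4, 182.1, 253.1] [0.588 0.519 0.028] [ 0.457  0.506 -0.002] [0.678 0.536 0.041]
timer 0.95 [328.1, 106.4, 357.9, 123.3] [0.796 0.106 0.057] [ 0.79   0.071 -0.003] [0.83  0.137 0.066]
marker 0.7 [298.0, 266.5, 353.5, 275.2] [0.411 0.151 0.014] [ 0.404  0.084 -0.002] [0.418 0.211 0.02 ]
wrist -0.048214911057686695 [[-0.29, -0.914, -0.283, 0.118], [0.957, -0.277, -0.086, -0.669], [0.0, -0.296, 0.955, 0.385], [0.0, 0.0, 0.0, 1.0]]
```

View pics/scene0.png

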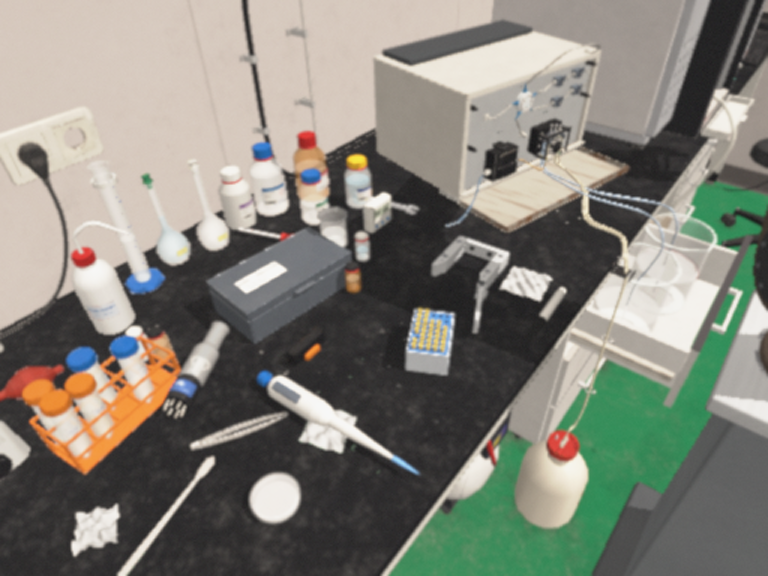

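Run:
```python
from h import *
im=cv2.imread("pics/top0.png")
c=im[int(90*1.5):int(290*1.5),int(150*1.5):int(390*1.5)]
cv2.imwrite("pics/top0c.png",cv2.resize(c,None,fx=2.2,fy=2,interpolation=cv2.INTER_CUBIC) if 0 else cv2.resize(c,(792,594*200//180 if 0 else 600)))
```

```text
(no output)
```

View pics/top0c.png

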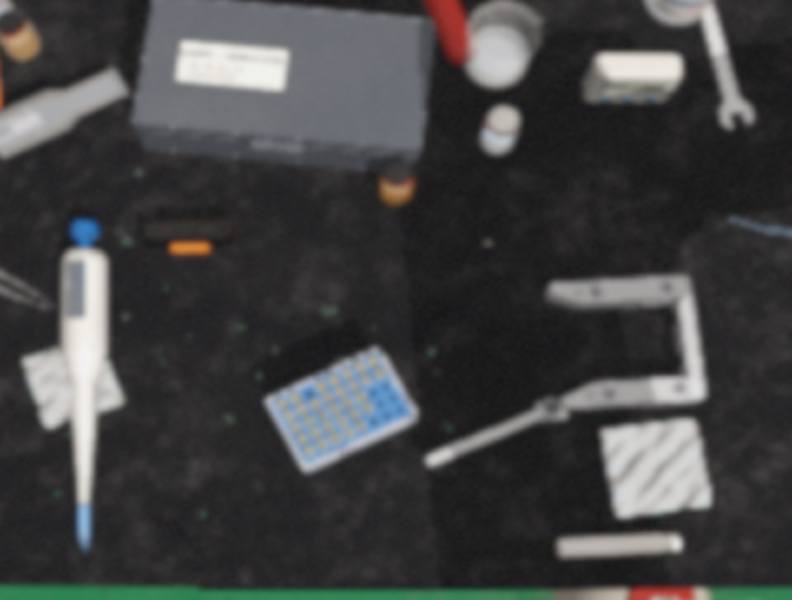

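The dock opens towards +y, with the gate swung out on the side near the robot. The rack is left of the mouth, about 20° off the dock's axis. I'll bring the wrist camera over for a finer measurement.

>>> apply_moves([
  [1, 0, 0, 0, -0.12],
  [1, 0, 0, 0, -0.12],
  [1, 0, 0, 0, -0.12],
  [1, 0, 0, 0, -0.12],
  [1, 0, 0, 0, -0.12],
  [1, 0, 0, 0, -0.12],
  [1, 0, 0, 0, -0.12],
  [1, 0, 0, 0, -0.12],
  [1, 0, 0, 0, -0.12],
  [1, 0, 0, 0, -0.12],
  [1, 0, 0, 0, -0.12],
  [1, 0, 0, 0, -0.12],
])

```text
t: 2.5
eef_pos: [0.1954, -0.6461, 0.2266]
ee_rot: [3.142, -0.0, -1.402]
force: [0.6, 1.0, 0.4]
width: 0.0877
```

>>> apply_moves([
  [1, 0, 0, 0, -0.1],
  [1, 0, 0, 0, -0.1],
  [1, 0, 0, 0, -0.09],
  [1, -0.01, -0.01, 0, 0],
  [1, -0.02, -0.02, 0, 0],
  [1, -0.0255, -0.028, 0, 0],
  [1, -0.0255, -0.028, 0, 0],
  [1, -0.0255, -0.028, 0, 0],
  [1, -0.0255, -0.028, 0, 0],
  [1, -0.0255, -0.028, 0, 0],
  [1, -0.0255, -0.028, 0, 0],
  [1, -0.0255, -0.028, 0, 0],
])

```text
t: 3.5
eef_pos: [0.3076, -0.3581, 0.2268]
ee_rot: [-3.141, -0.001, -1.118]
force: [1.0, 0.2, 1.0]
width: 0.0875
```

>>> apply_moves([
  [1, -0.0255, -0.028, 0, 0],
  [1, -0.0255, -0.028, 0, 0],
  [1, -0.0255, -0.028, 0, 0],
  [1, -0.0255, -0.028, 0, 0],
  [1, -0.0255, -0.028, 0, 0],
  [1, -0.0255, -0.028, 0, 0],
  [1, -0.0255, -0.028, 0, 0],
  [1, -0.0255, -0.028, 0, 0],
  [1, -0.0255, -0.028, 0, 0],
  [1, -0.0255, -0.028, 0, 0],
  [1, -0.0255, -0.028, 0, 0],
  [1, -0.0255, -0.028, 0, 0],
])

```text
t: 4.5
eef_pos: [0.4759, 0.0646, 0.227]
ee_rot: [-3.14, 0.0, -1.117]
force: [1.5, -1.0, -0.5]
width: 0.0877
```

>>> apply_moves([
  [1, -0.024, -0.027, 0, 0],
  [1, -0.024, -0.027, 0, 0],
  [1, -0.02, -0.022, 0, 0],
  [1, -0.01, -0.01, 0, 0],
  [1, 0, 0, 0, 0],
  [1, 0, 0, 0, 0],
])

```text
t: 5.0
eef_pos: [0.5185, 0.1706, 0.2261]
ee_rot: [3.141, -0.0, -1.117]
force: [-0.1, -0.6, 0.4]
width: 0.0873
```

Run:
```python
from h import *
s=arm.get_state();print(s["t"],s["eef_pos"],s["ee_rot"],s["q"])
f=eyes.grab_frame("wrist"); save(f,"wrist1"); np.savez("/tmp/wrist1.npz",**{k:np.array(v) for k,v in f.items()})
print(f["camera_matrix"],f["extrinsics"])
W=cloud(f)
R={}
for l in ["tip_rack","tip_dock","gate"]:
    for i,o in enumerate(outline_of(l,f)[:2]):
        P=W[o["region"]]
        if i==0: R[l]=o["region"]
        print(l,round(o["score"],2),o["extent"],np.round(np.nanmedian(P,0),3),np.round(np.nanmin(P,0),3),np.round(np.nanmax(P,0),3))
np.savez("/tmp/reg1.npz",**R)
```

```text
5.0 [0.51854482 0.17060917 0.22613191] [ 3.14058428e+00 -1.30017509e-04 -1.11673560e+00] [ 6.76803790e-01  1.47584725e-01 -2.73906957e-01 -1.05105544e-04
 -1.15031683e+00 -2.22700176e-01]
[[325.72637609   0.         254.97339216]
 [  0.         325.72637609 192.44311845]
 [  0.           0.           1.        ]] [[-0.89828131  0.41937469  0.13120808  0.55384097]
 [-0.43941917 -0.8581268  -0.26557333  0.09897051]
 [ 0.00121843 -0.2962149   0.95512054  0.3845847 ]
 [ 0.          0.          0.          1.        ]]
tip_rack 0.73 [171.8, 235.8, 224.2, 311.5] [0.525 0.298 0.042] [0.472 0.271 0.   ] [0.566 0.38  0.053]
tip_rack 0.29 [37.1, 169.3, 79.7, 199.1] [0.706 0.279 0.042] [ 0.697  0.271 -0.001] [0.733 0.331 0.058]
tip_dock 0.68 [172.7, 26.9, 290.7, 257.5] [0.563 0.108 0.026] [ 0.476  0.057 -0.001] [0.632 0.264 0.046]
gate 0.94 [247.5, 159.5, 260.3, 254.6] [0.506 0.207 0.031] [ 0.476  0.165 -0.001] [0.529 0.264 0.046]
```

View pics/wrist1.png

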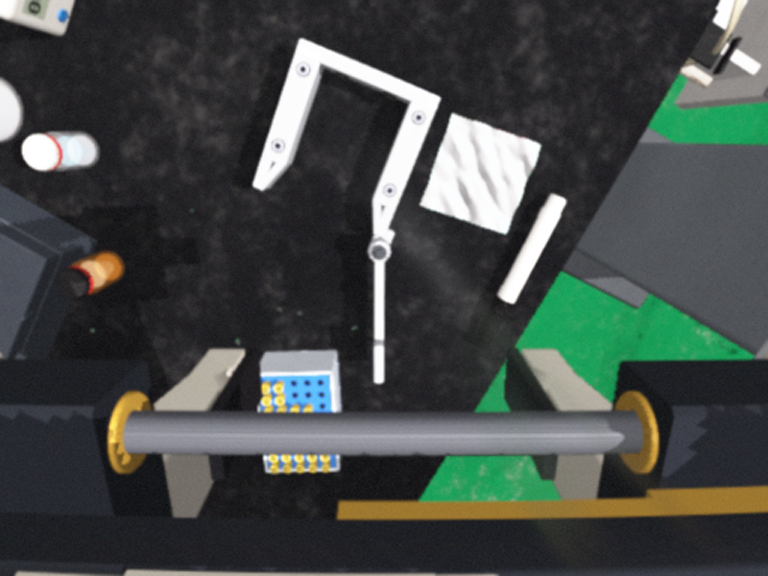

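```bash
cat > fit.py <<'E'
from h import *
def rect(P):
    r=cv2.minAreaRect((P[:,:2]*1000).astype(np.float32)); return r
def fit(npz,R,verbose=True):
    f=np.load(npz); W=cloud(f)
    k=np.ones((3,3),np.uint8)
    out={}
    for l in R:
        P=W[R[l]]; P=P[~np.isnan(P[:,0])]
        out[l]=P
    return W,out
E
python3 - <<'E'
from fit import *
R=dict(np.load("/tmp/reg1.npz")); W,o=fit("/tmp/wrist1.npz",R)
g=o["gate"]
D=W[R["tip_dock"]&~cv2.dilate(R["gate"].astype(np.uint8),np.ones((5,5))).astype(bool)]
print(np.histogram(D[:,2],bins=np.arange(-0.005,0.055,0.005)))
D=D[(D[:,2]>0.022)&(D[:,2]<0.032)]
print("dock",rect(D),len(D),np.median(D[:,2]))
G=g[(g[:,2]>0.02)&(g[:,2]<0.05)]
print("gate",rect(G)); 
for a,b in((0.02,0.035),(0.035,0.05)):
    s=G[(G[:,2]>a)&(G[:,2]<b)]; print(len(s),rect(s) if len(s)>5 else None)
r=o["tip_rack"]; T=r[(r[:,2]>0.037)&(r[:,2]<0.06)]
print("rack",rect(T),len(T),T.min(0),T.max(0))
# top cam
f=np.load("/tmp/top0.npz"); W=cloud(f); 
from station import outline_of
for sel,box,zz in (("rack",(.44,.60,.25,.40),(.037,.06)),("dock",(.46,.66,.03,.28),(.022,.032))):
    m=(W[...,0]>box[0])&(W[...,0]<box[1])&(W[...,1]>box[2])&(W[...,1]<box[3])&(W[...,2]>zz[0])&(W[...,2]<zz[1])
    print("top",sel,rect(W[m]),m.sum())
E
```

```text
(array([   5,   41,   79,   94,  107,  407, 3642,    2,    0,    0,    0]), array([-0.005,  0.   ,  0.005,  0.01 ,  0.015,  0.02 ,  0.025,  0.03 ,
        0.035,  0.04 ,  0.045,  0.05 ]))
dock ((577.3802490234375, 113.22099304199219), (102.67813873291016, 106.61775970458984), 3.9799985885620117) 3954 0.026240216398198957
gate ((502.957763671875, 215.77980041503906), (15.726945877075195, 109.54232025146484), 22.797409057617188)
512 ((507.4729309082031, 201.11367797851562), (15.75953197479248, 79.09264373779297), 25.530275344848633)
211 ((501.46148681640625, 216.19212341308594), (10.937165260314941, 107.80097198486328), 24.123165130615234)
rack ((518.1561889648438, 326.6049499511719), (62.18593978881836, 93.63778686523438), 27.668182373046875) 1854 [0.47172829 0.27161459 0.03706118] [0.56192379 0.37952612 0.05267436]
top rack ((505.01226806640625, 314.9856872558594), (98.45863342285156, 100.94100952148438), 25.515342712402344) 972
top dock ((562.116943359375, 169.9357147216797), (116.0316162109375, 236.13946533203125), 14.900917053222656) 784
```

>>> apply_moves([
  [1, 0, 0, 0, -0.03],
  [1, -0.02, -0.01, 0.02, 0],
  [1, -0.03, -0.015, 0.02, 0],
  [1, -0.03, -0.015, 0.02, 0],
  [1, -0.03, -0.015, 0.02, 0],
  [1, -0.02, -0.01, 0.02, 0],
  [1, -0.008, -0.007, 0.02, 0],
  [1, 0, 0, 0.02, 0],
  [1, 0, 0, 0.015, 0],
  [1, 0, 0, 0, 0],
  [1, 0, 0, 0, 0],
])

```text
t: 6.12
eef_pos: [0.5184, 0.3249, 0.0715]
ee_rot: [3.14, -0.001, -1.088]
force: [-0.1, -0.6, 0.8]
width: 0.0875
```

Run:
```python
from h import *
s=arm.get_state();print(s["t"],s["eef_pos"],s["ee_rot"])
f=eyes.grab_frame("wrist"); save(f,"wrist2"); np.savez("/tmp/wrist2.npz",**{k:np.array(v) for k,v in f.items()})
```

```text
6.1167 [0.51837009 0.32492406 0.07145675] [ 3.14034355e+00 -7.08728827e-04 -1.08839127e+00]
```

View pics/wrist2.png

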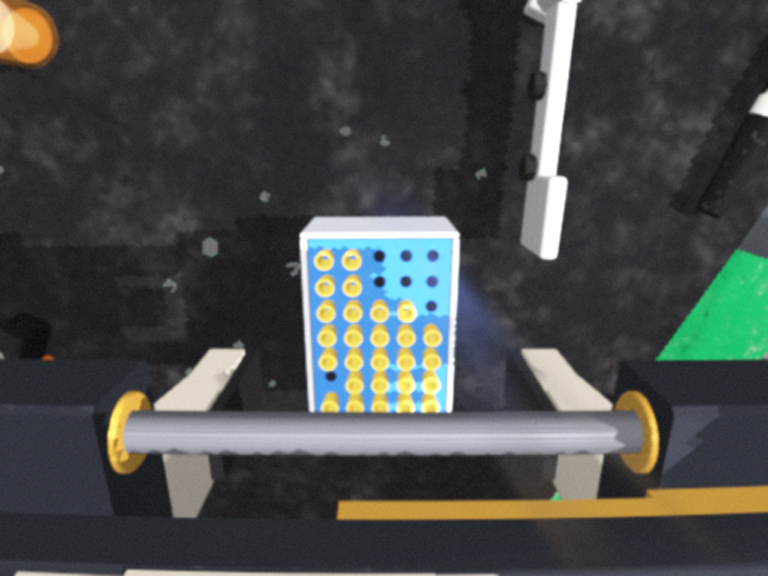

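The fingers straddle the rack, aligned, and clear of the gate bar (on the right at 550,220). I'll lower them, pinch lightly to square the rack, and slide it on the bench.

>>> apply_moves([
  [1, 0, 0, 0.02, 0],
  [1, 0, 0, 0.02, 0],
  [1, 0, 0, 0.014, 0],
  [1, 0, 0, 0.005, 0],
  [1, 0, 0, 0, 0],
  [0.6, 0, 0, 0, 0],
  [0.5, 0, 0, 0, 0],
  [0.35, 0, 0, 0, 0],
  [0.35, 0, 0, 0, 0],
  [0.35, 0, 0, 0, 0],
  [0.35, 0, 0, 0, 0],
  [0.35, 0, 0, 0, 0],
], newtons=4)

```text
t: 7.17
eef_pos: [0.5187, 0.3262, 0.0133]
ee_rot: [-3.141, 0.0, -1.088]
force: [-1.1, -0.4, 5.9]
width: 0.0623
```

>>> apply_moves([
  [0.35, 0, 0, 0, 0.05],
  [0.35, 0, 0, 0, 0.06],
  [0.35, 0, 0, 0, 0.06],
  [0.35, 0, 0, 0, 0.06],
  [0.35, 0, 0, 0, 0.06],
  [0.35, 0, 0, 0, 0.06],
  [0.35, 0, 0, 0, 0.044],
  [0.35, 0, 0, 0, 0.02],
  [0.35, 0, 0, 0, 0],
  [0.35, 0, 0, 0, 0],
])

```text
t: 8.0
eef_pos: [0.519, 0.3265, 0.0132]
ee_rot: [-3.14, 0.001, -1.501]
force: [-0.3, 0.6, 4.8]
width: 0.0619
```

>>> apply_moves([
  [0.35, 0, -0.004, 0, 0],
  [0.35, 0, -0.007, 0, 0],
  [0.35, 0, -0.007, 0, 0],
  [0.35, 0, -0.007, 0, 0],
  [0.35, 0, -0.007, 0, 0],
  [0.35, 0, -0.006, 0, 0],
  [0.35, 0, -0.004, 0, 0],
  [0.35, 0, -0.002, 0, 0],
  [0.35, 0, 0, 0, 0],
  [0.35, 0, 0, 0, 0],
])

```text
t: 8.83
eef_pos: [0.5624, 0.3288, 0.0126]
ee_rot: [3.141, -0.0, -1.501]
force: [0.5, -0.4, 2.9]
width: 0.062
```

>>> apply_moves([
  [0.6, 0, 0, 0, 0],
  [1, 0, 0, 0, 0],
  [1, 0, 0, 0, 0],
  [1, 0, 0, 0, 0],
  [1, 0, 0, -0.01, 0],
  [1, 0, 0, -0.03, 0],
  [1, 0.01, 0, -0.036, 0],
  [1, 0.02, 0, -0.036, 0],
  [1, 0.025, 0, -0.03, 0],
  [1, 0.025, 0, -0.03, 0],
  [1, 0.025, 0, -0.03, 0],
  [1, 0.01, 0, -0.02, 0],
])

```text
t: 9.83
eef_pos: [0.5708, 0.212, 0.2391]
ee_rot: [-3.138, 0.001, -1.503]
force: [0.7, 0.2, 1.5]
width: 0.0873
```

>>> apply_moves([
  [1, 0, 0, 0, 0],
  [1, 0, 0, 0, 0],
  [1, 0, 0, 0, 0],
])

```text
t: 10.08
eef_pos: [0.5698, 0.2142, 0.2346]
ee_rot: [3.141, 0.0, -1.502]
force: [0.4, 0.6, -0.4]
width: 0.0872
```

```bash
cat > look.py <<'E'
from fit import *
import sys
n=sys.argv[1]
s=arm.get_state();print(s["t"],s["eef_pos"],s["ee_rot"])
f=eyes.grab_frame("wrist"); save(f,n)
R={}
for l in ["tip_rack","tip_dock","gate"]:
    r=outline_of(l,f); print(l,[round(a["score"],2) for a in r])
    if r: R[l]=r[0]["region"]
W=cloud(f)
np.savez("/tmp/%s.npz"%n,W=W,color=f["color"],**{"R_"+k:v for k,v in R.items()})
gm=cv2.dilate(R["gate"].astype(np.uint8),np.ones((5,5))).astype(bool) if "gate" in R else np.zeros(W.shape[:2],bool)
def cut(m,a,b):
    P=W[m]; return P[(P[:,2]>a)&(P[:,2]<b)]
if "tip_dock" in R:
    D=cut(R["tip_dock"]&~gm,.022,.032); print("dock",rect(D),len(D))
if "tip_rack" in R:
    D=cut(R["tip_rack"],.037,.06); print("rack",rect(D),len(D))
if "gate" in R:
    D=cut(R["gate"],.02,.05); print("gate",rect(D),len(D))
E
python3 look.py wrist3
```

```text
10.0833 [0.56983464 0.21420015 0.23456947] [ 3.14138279e+00  4.40936255e-04 -1.50212555e+00]
tip_rack [0.79, 0.5]
tip_dock [0.7]
gate [0.93, 0.54]
dock ((577.1155395507812, 113.59751892089844), (102.33306121826172, 104.71586608886719), 3.7035396099090576) 3869
rack ((563.0321044921875, 315.62298583984375), (61.17805862426758, 66.87118530273438), 4.921540260314941) 2573
gate ((502.37353515625, 214.75482177734375), (14.796488761901855, 109.07106018066406), 23.99544334411621) 767
```

View pics/wrist3.png

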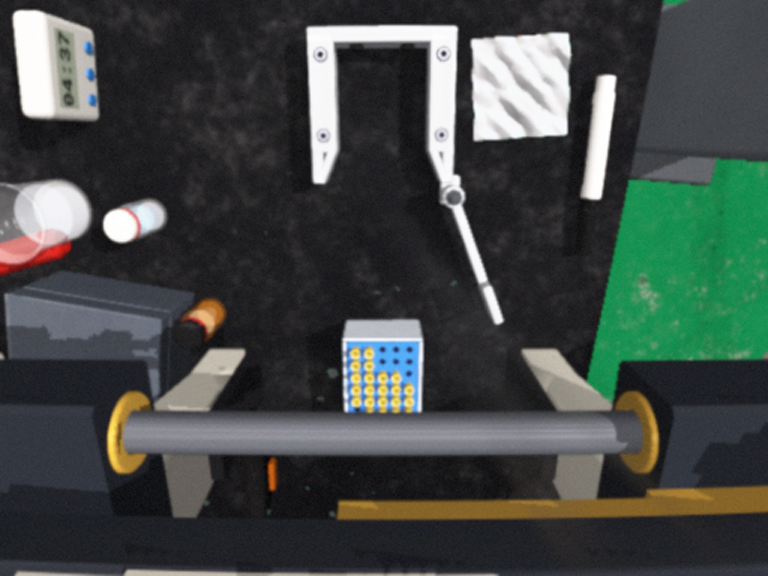

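Dock and rack now lie on one line: dock centre column 382, rack 384, both square in the picture. Next I'll go behind the rack's far end with the fingers 20 mm apart and push on its end face.

>>> apply_moves([
  [-0.5, -0.02, 0, 0, 0],
  [-0.5, -0.03, 0, 0, 0],
  [-0.5, -0.035, 0, 0, 0],
  [-0.5, -0.035, 0, 0, 0],
  [-0.5, -0.035, 0, 0, 0],
  [-0.5, -0.02, 0, 0, 0],
  [-0.5, -0.011, 0, 0.03, 0],
  [-0.5, 0, 0, 0.035, 0],
  [-0.5, 0, 0, 0.035, 0],
  [-0.5, 0, 0, 0.035, 0],
  [-0.5, 0, 0, 0.02, 0],
  [-0.5, 0, 0, 0, 0],
])

```text
t: 11.28
eef_pos: [0.5545, 0.3973, 0.073]
ee_rot: [3.134, -0.007, -1.502]
force: [-0.5, -0.3, -0.9]
width: 0.0223
```

```bash
cat > dk.py <<'E'
import numpy as np
a=np.radians(3.85); O=np.array([.5767,.1204]); X=np.array([np.sin(a),-np.cos(a)]); Y=np.array([np.cos(a),np.sin(a)])
def todock(p): d=np.array(p[:2])-O; return np.round([d@X,d@Y],4)
E
python3 - <<'E'
from h import *
from dk import *
s=arm.get_state();print(s["t"],s["eef_pos"],s["ee_rot"],s["width"],todock(s["eef_pos"]))
f=eyes.grab_frame("wrist"); save(f,"wrist4")
E
```

```text
11.2833 [0.55451708 0.3972618  0.07297049] [ 3.13374042 -0.00689415 -1.5021965 ] 0.02226871777320155 [-0.2777 -0.0035]
```

View pics/wrist4.png

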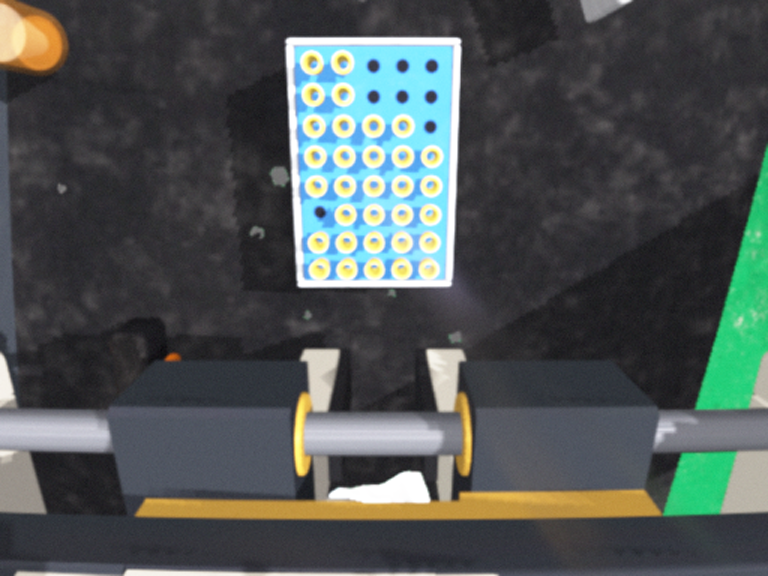

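Rack (centre column 375) is just ahead of the fingers (382), a 3 mm offset. I'll correct it, descend and push.

>>> apply_moves([
  [-0.5, 0, -0.003, 0.02, 0],
  [-0.5, 0, 0, 0.02, 0],
  [-0.5, 0, 0, 0.015, 0],
  [-0.5, 0, 0, 0.005, 0],
  [-0.5, 0, 0, 0, 0],
  [-0.5, 0.008, 0, 0, 0],
  [-0.5, 0.008, 0, 0, 0],
  [-0.5, 0.008, 0, 0, 0],
  [-0.5, 0.008, 0, 0, 0],
  [-0.5, 0.008, 0, 0, 0],
  [-0.5, 0.008, 0, 0, 0],
  [-0.5, 0.004, 0, 0, 0],
])

```text
t: 12.33
eef_pos: [0.5641, 0.3468, 0.0199]
ee_rot: [-3.142, 0.0, -1.503]
force: [-0.3, 0.5, 0.3]
width: 0.022
```

Run:
```python
from h import *
from dk import *
s=arm.get_state();print(s["t"],s["eef_pos"],s["ee_rot"],s["width"],s["force"],todock(s["eef_pos"]))
f=eyes.grab_frame("wrist"); save(f,"wrist5")
```

```text
12.3333 [0.56413151 0.34678259 0.01991604] [-3.14154233e+00  1.56323430e-04 -1.50260499e+00] 0.022025569828736945 [-0.33968686  0.5347942   0.34645416] [-0.2267  0.0027]
```

View pics/wrist5.png

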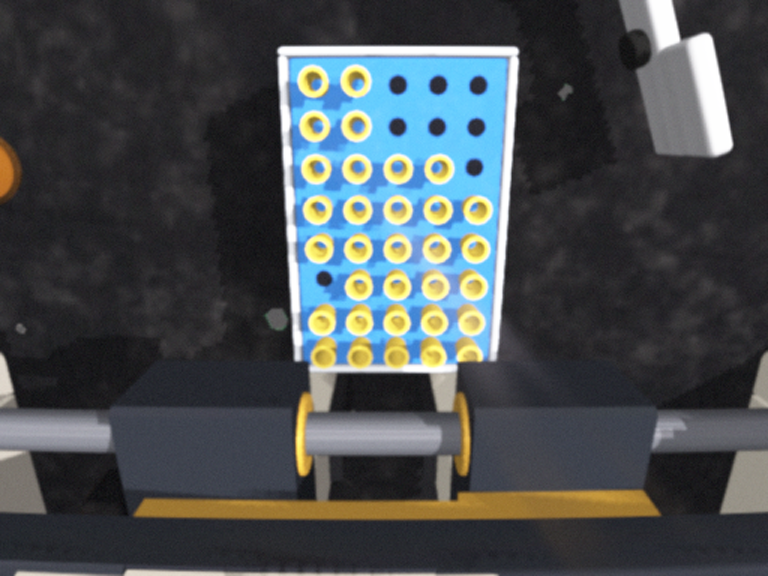

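>>> apply_moves([
  [-0.5, -0.005, 0, 0, 0],
  [-0.5, 0, 0.003, 0.005, 0],
  [-0.5, 0.005, 0, 0, 0],
  [-0.5, 0.008, 0, 0, 0],
  [-0.5, 0.01, 0, 0, 0],
  [-0.5, 0.01, 0, 0, 0],
  [-0.5, 0.01, 0, 0, 0],
  [-0.5, 0.01, 0, 0, 0],
  [-0.5, 0.008, 0, 0, 0],
  [-0.5, 0.004, 0, 0, 0],
  [-0.5, 0, 0, 0, 0],
  [-0.5, 0, 0, 0, 0],
])

```text
t: 13.38
eef_pos: [0.5654, 0.2878, 0.0147]
ee_rot: [-3.141, 0.0, -1.502]
force: [0.8, 0.3, -0.8]
width: 0.0218
```

Run:
```python
from h import *
from dk import *
s=arm.get_state();print(s["t"],s["eef_pos"],s["ee_rot"],s["width"],s["force"],todock(s["eef_pos"]))
f=eyes.grab_frame("wrist"); save(f,"wrist6")
```

```text
13.3833 [0.56538591 0.28779652 0.01473896] [-3.14137726e+00  9.62487378e-05 -1.50228720e+00] 0.02176415376376939 [ 0.75850233  0.27280376 -0.79863491] [-0.1678 -0.    ]
```

View pics/wrist6.png

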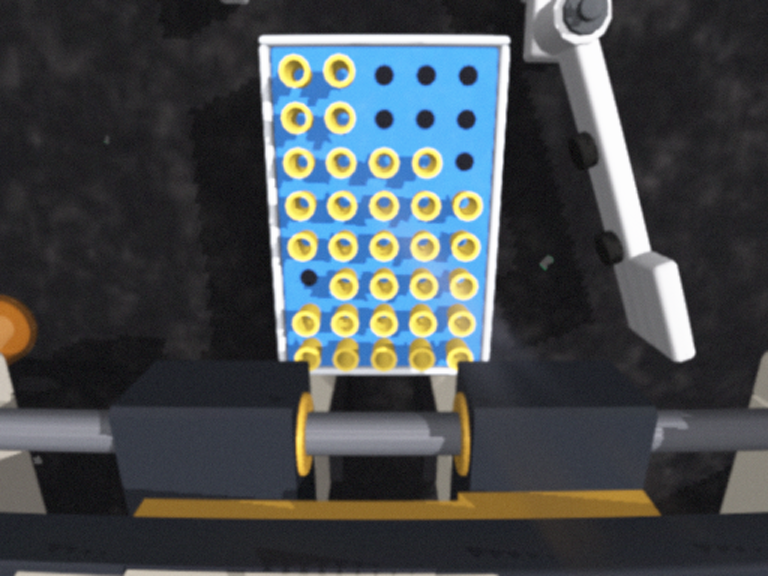

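Rack is square and centred on the fingers (column 384). I'll continue.

>>> apply_moves([
  [-0.5, 0.005, 0, 0, 0],
  [-0.5, 0.008, 0, 0, 0],
  [-0.5, 0.008, 0, 0, 0],
  [-0.5, 0.008, 0, 0, 0],
  [-0.5, 0.008, 0, 0, 0],
  [-0.5, 0.008, 0, 0, 0],
  [-0.5, 0.008, 0, 0, 0],
  [-0.5, 0.008, 0, 0, 0],
  [-0.5, 0.008, 0, 0, 0],
  [-0.5, 0.005, 0, 0, 0],
  [-0.5, 0, 0, 0, 0],
  [-0.5, 0, 0, 0, 0],
])

```text
t: 14.43
eef_pos: [0.5703, 0.2138, 0.0145]
ee_rot: [3.141, -0.0, -1.502]
force: [-0.3, 0.7, -0.6]
width: 0.0223
```

Run:
```python
from h import *
from dk import *
s=arm.get_state();print(s["t"],s["eef_pos"],s["ee_rot"],s["width"],s["force"],todock(s["eef_pos"]))
f=eyes.grab_frame("wrist"); save(f,"wrist7")
```

```text
14.4333 [0.57027516 0.21377783 0.01454453] [ 3.14142687e+00 -1.72658183e-04 -1.50240187e+00] 0.022306103575574606 [-0.34633328  0.70567177 -0.55044203] [-0.0936 -0.0001]
```

View pics/wrist7.png

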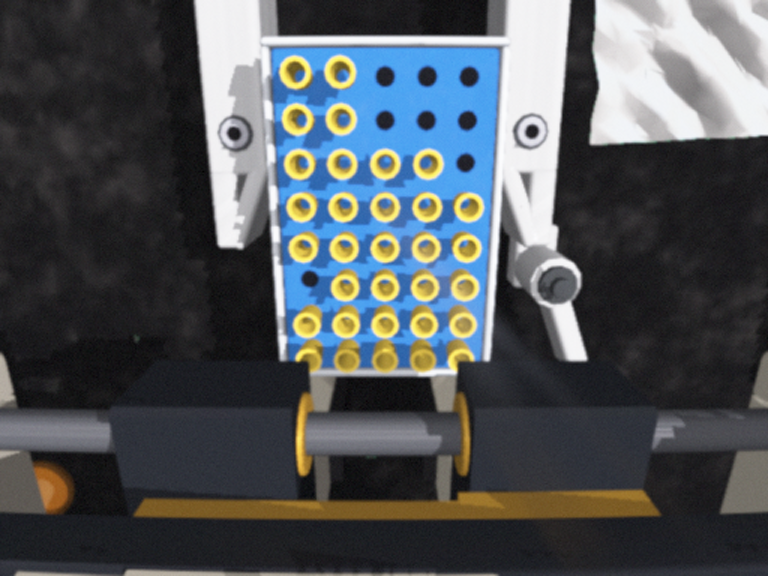

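It is between the rails and square. I'll finish the push slowly and watch the force.

>>> apply_moves([
  [-0.5, 0.005, 0, 0, 0],
  [-0.5, 0.006, 0, 0, 0],
  [-0.5, 0.006, 0, 0, 0],
  [-0.5, 0.006, 0, 0, 0],
  [-0.5, 0.005, 0, 0, 0],
  [-0.5, 0.004, 0, 0, 0],
  [-0.5, 0.002, 0, 0, 0],
  [-0.5, 0, 0, 0, 0],
  [-0.5, 0, 0, 0, 0],
])

```text
t: 15.23
eef_pos: [0.5726, 0.18, 0.0145]
ee_rot: [3.141, -0.0, -1.502]
force: [0.7, 0.5, 0.1]
width: 0.0222
```

>>> apply_moves([
  [-0.5, 0.002, 0, 0, 0],
  [-0.5, 0.002, 0, 0, 0],
  [-0.5, 0.001, 0, 0, 0],
  [-0.5, 0, 0, 0, 0],
])

```text
t: 15.57
eef_pos: [0.5731, 0.1768, 0.0148]
ee_rot: [-3.141, 0.002, -1.502]
force: [-2.7, 6.7, 1.4]
width: 0.0221
```

Run:
```python
from h import *
from dk import *
s=arm.get_state();print(s["t"],s["eef_pos"],s["ee_rot"],s["width"],s["force"],todock(s["eef_pos"]))
```

```text
15.5667 [0.57308263 0.17678961 0.01475438] [-3.14055853e+00  1.98469102e-03 -1.50179182e+00] 0.022084343546441666 [-2.72232324  6.66536534  1.357467  ] [-0.0565  0.0002]
```

It reached the buffers at the expected spot (6.7 N, fingers at dock x = -56 mm). I'll back off, lift and look.

>>> apply_moves([
  [-0.5, -0.005, 0, 0, 0],
  [-0.5, -0.015, 0, 0, 0],
  [-0.5, -0.02, 0, 0, 0],
  [-0.5, -0.005, 0, -0.02, 0],
  [-0.5, 0, 0, -0.035, 0],
  [-0.5, 0, 0, -0.035, 0],
  [-0.5, 0, 0, -0.035, 0],
  [-0.5, 0, 0, -0.035, 0],
  [-0.5, 0, 0, -0.035, 0],
  [-1, 0, 0, -0.02, 0],
  [-1, 0, 0, 0, 0],
  [-1, 0, 0, 0, 0],
])

```text
t: 16.57
eef_pos: [0.5702, 0.2212, 0.2311]
ee_rot: [-3.139, 0.002, -1.501]
force: [0.0, -0.5, -0.6]
width: 0.0073
```

```bash
python3 look.py wrist8
python3 - <<'E'
from h import *
from dk import *
s=arm.get_state();print(s["q"],todock(s["eef_pos"]))
E
```

```text
16.5667 [0.57018927 0.22121306 0.23106404] [-3.13913954e+00  1.57975447e-03 -1.50149522e+00]
tip_rack [0.94]
tip_dock [0.8, 0.62]
gate [0.75]
dock ((577.421630859375, 113.3976821899414), (103.64898681640625, 105.71524047851562), 4.084184169769287) 4176
rack ((575.762451171875, 120.1494140625), (61.632049560546875, 92.05255126953125), 3.8475494384765625) 5767
gate ((502.72418212890625, 215.2061767578125), (15.175782203674316, 109.80215454101562), 23.252843856811523) 838
[ 6.88587004e-01  2.53846110e-01 -1.33308343e-01 -2.31092339e-04
 -1.18627584e+00 -6.19439091e-01] [-0.1    -0.0008]
```

View pics/wrist8.png

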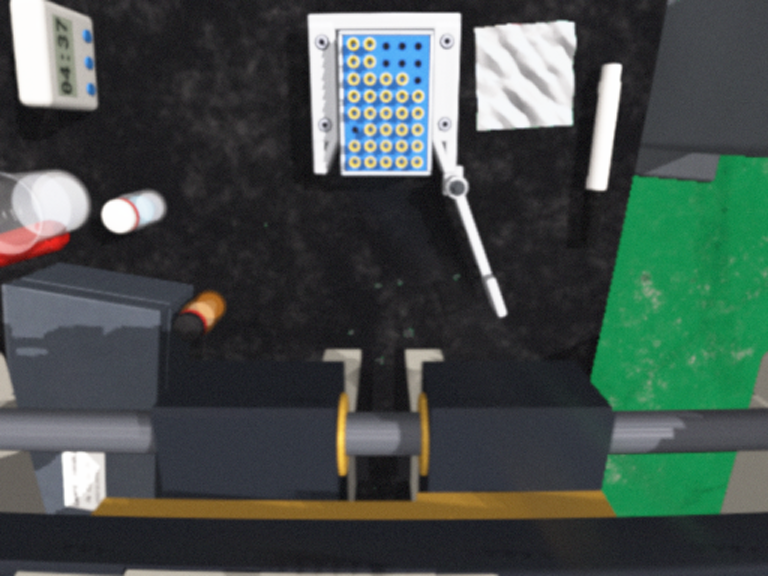

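The rack is seated: its fitted centre (575.8, 120.1) matches the dock origin (576.8, 120.4). The gate bar runs from (455,185) to (500,312) in the picture, at q ≈ 1.91. I'll turn the closed fingers to face it.

>>> apply_moves([
  [-1, 0, 0, 0, -0.11],
  [-1, 0, 0, 0, -0.12],
  [-1, 0, 0, 0, -0.12],
  [-1, 0, 0, 0, -0.12],
  [-1, 0, 0, 0, -0.12],
  [-1, 0, 0, 0, -0.12],
  [-1, 0, 0, 0, -0.12],
  [-1, 0, 0, 0, -0.12],
  [-1, 0, 0, 0, -0.12],
  [-1, 0, 0, 0, -0.12],
  [-1, 0, 0, 0, -0.12],
  [-1, 0, 0, 0, -0.12],
])

```text
t: 17.77
eef_pos: [0.5694, 0.22, 0.2281]
ee_rot: [3.14, 0.002, -0.066]
force: [0.3, 0.2, -0.4]
width: 0.0001
```

>>> apply_moves([
  [-1, 0, 0, 0, -0.12],
  [-1, 0, 0, 0, -0.12],
  [-1, 0, 0, 0, -0.12],
  [-1, 0, 0, 0, -0.116],
  [-1, -0.02, -0.012, 0.01, 0],
  [-1, -0.027, -0.018, 0.02, 0],
  [-1, -0.03, -0.018, 0.02, 0],
  [-1, -0.02, -0.012, 0.03, 0],
  [-1, 0, 0, 0.03, 0],
  [-1, 0, 0, 0.02, 0],
  [-1, 0, 0, 0, 0],
  [-1, 0, 0, 0, 0],
])

```text
t: 18.77
eef_pos: [0.4565, 0.2366, 0.0985]
ee_rot: [3.14, 0.003, 0.405]
force: [0.2, 0.7, 1.0]
width: 0.0007
```

```bash
cat > gt.py <<'E'
from h import *
from dk import *
import sys
s=arm.get_state(); p=todock(s["eef_pos"]); yaw=s["ee_rot"][2]
print(s["t"],s["eef_pos"],s["ee_rot"],s["width"],s["force"],"dock",p)
d=p-np.array([-.056,-.052]); th=yaw+np.pi/2-a
# assume contact by flat face: q=th
c=np.array([np.cos(th),np.sin(th)]); u=np.array([-c[1],c[0]])
print("tool q",th,"off along c",d@c,"r",d@u)
if len(sys.argv)>1:
    f=eyes.grab_frame("wrist"); save(f,sys.argv[1])
E
python3 gt.py wrist9
```

```text
18.7667 [0.45653574 0.23661503 0.0985354 ] [3.13972946 0.00316572 0.40455429] 0.0007300350944559475 [0.19085733 0.68085428 1.04696078] dock [-0.124  -0.1121]
tool q 1.9081554446705726 off along c -0.03420454431750681 r 0.08405985455633215
```

View pics/wrist9.png

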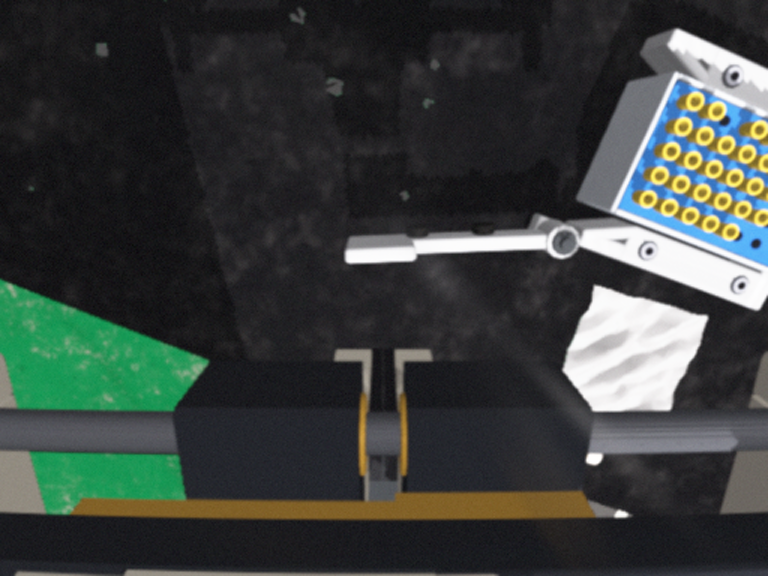

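>>> apply_moves([
  [-1, 0, 0, 0.02, 0],
  [-1, 0, 0, 0.025, 0],
  [-1, 0, 0, 0.02, 0],
  [-1, 0, 0, 0.012, 0],
  [-1, 0, 0, 0.004, 0],
  [-1, 0, 0, 0, 0],
  [-1, 0.006, 0, 0, 0],
  [-1, 0.006, 0, 0, 0],
  [-1, 0.006, 0, 0, 0],
  [-1, 0.003, 0, 0, 0],
  [-1, 0, 0, 0, 0],
])

```text
t: 19.73
eef_pos: [0.4775, 0.2462, 0.0191]
ee_rot: [-3.141, -0.001, 0.404]
force: [0.1, 0.0, -0.4]
width: 0.0005
```

```bash
python3 gt.py wrist10
```

```text
19.7333 [0.47752312 0.24623572 0.01910149] [-3.14110357e+00 -1.38055649e-03  4.04045281e-01] 0.0005335468812042781 [ 0.05655614  0.02506112 -0.43574453] dock [-0.1322 -0.0905]
tool q 1.9076464317325674 off along c -0.011151007928007686 r 0.08464245401800159
```

View pics/wrist10.png

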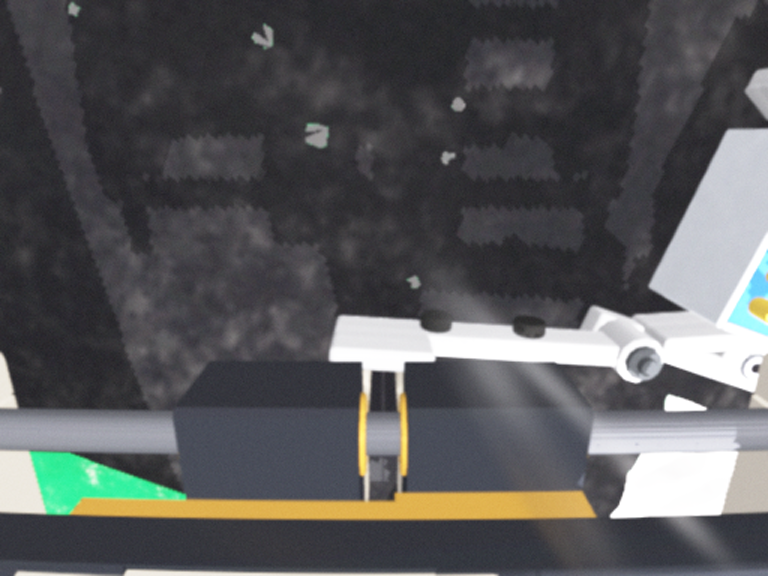

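Fingers are on the thumb plate (385,345). Now I'll swing the gate round in an arc.

>>> apply_moves([
  [-1, 0.0051, -0.0006, 0, 0.06],
  [-1, 0.0051, -0.0006, 0, 0.06],
  [-1, 0.0051, -0.0006, 0, 0.06],
  [-1, 0.0051, -0.0006, 0, 0.06],
  [-1, 0.0051, -0.0006, 0, 0.06],
  [-1, 0.0051, -0.0006, 0, 0.06],
  [-1, 0.0051, -0.0006, 0, 0.06],
  [-1, 0.0051, -0.0006, 0, 0.06],
  [-1, 0.0051, -0.0006, 0, 0.06],
  [-1, 0.0051, -0.0006, 0, 0.06],
])

```text
t: 20.62
eef_pos: [0.5252, 0.2579, 0.0185]
ee_rot: [3.141, 0.0, -0.199]
force: [-0.7, -0.8, 1.1]
width: 0.0004
```

```bash
python3 gt.py wrist11
```

```text
20.6167 [0.52519557 0.25785354 0.01851434] [ 3.14113100e+00  4.95340225e-04 -1.98869997e-01] 0.00038937467286086506 [-0.71538086 -0.83892818  1.14514325] dock [-0.1406 -0.0422]
tool q 1.304731153849152 off along c -0.01278931233604105 r 0.0841999613418628
```

View pics/wrist11.png

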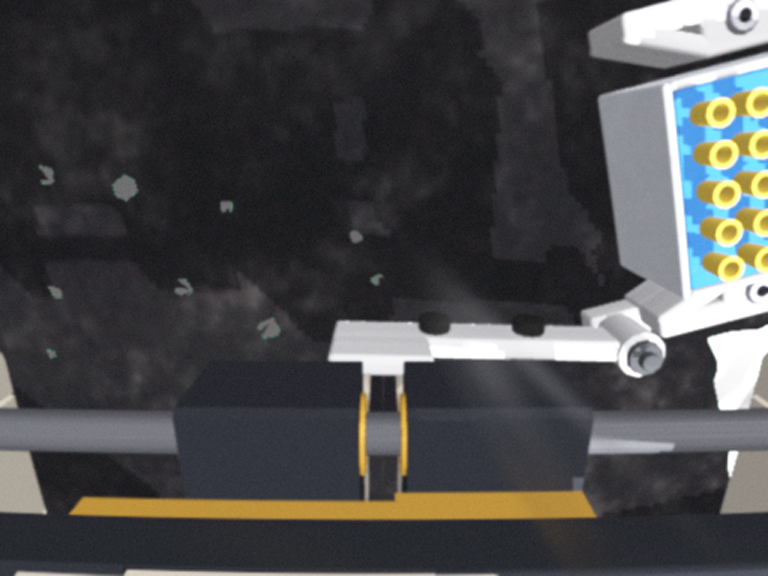

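The gate follows, flat against the fingers (q ≈ 1.30). I'll carry on.

>>> apply_moves([
  [-1, 0.0051, -0.0006, 0, 0.06],
  [-1, 0.0051, -0.0006, 0, 0.06],
  [-1, 0.0051, -0.0006, 0, 0.06],
  [-1, 0.0051, -0.0006, 0, 0.06],
  [-1, 0.0051, -0.0006, 0, 0.06],
  [-1, 0.0051, -0.0006, 0, 0.06],
  [-1, 0.0051, -0.0006, 0, 0.06],
  [-1, 0.0051, -0.0006, 0, 0.06],
  [-1, 0.0051, -0.0006, 0, 0.06],
  [-1, 0.0051, -0.0006, 0, 0.06],
  [-1, 0.0051, -0.0006, 0, 0.06],
  [-1, 0.0051, -0.0006, 0, 0.06],
])

```text
t: 21.67
eef_pos: [0.5806, 0.2341, 0.0185]
ee_rot: [3.142, 0.0, -0.917]
force: [-0.3, 1.5, 0.3]
width: 0.0004
```

>>> apply_moves([
  [-1, 0.0051, -0.0006, 0, 0.06],
  [-1, 0.0051, -0.0006, 0, 0.06],
  [-1, 0.0051, -0.0006, 0, 0.06],
  [-1, 0.0051, -0.0006, 0, 0.06],
  [-1, 0.0051, -0.0006, 0, 0.06],
  [-1, 0.0051, -0.0006, 0, 0.06],
  [-1, 0, 0, 0, 0],
  [-1, 0, 0, 0, 0],
])

```text
t: 22.33
eef_pos: [0.5984, 0.209, 0.0186]
ee_rot: [3.141, -0.0, -1.274]
force: [0.2, -0.2, -0.6]
width: 0.0002
```

```bash
python3 gt.py wrist12
```

```text
22.3333 [0.59842249 0.20902944 0.01855486] [ 3.14146085e+00 -5.06407572e-05 -1.27352575e+00] 0.00019522323344336263 [ 0.21364622 -0.23284149 -0.63422135] dock [-0.087   0.0276]
tool q 0.23007540526454445 off along c -0.012030270227743469 r 0.0845720556581633
```

View pics/wrist12.png

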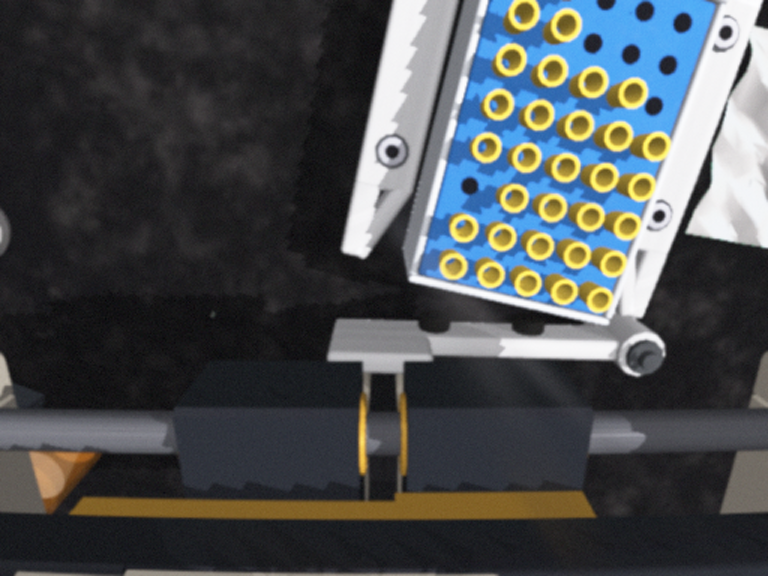

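Now the last 0.23 rad, in small steps.

>>> apply_moves([
  [-1, 0.0034, -0.0004, 0, 0.04],
  [-1, 0.0034, -0.0004, 0, 0.04],
  [-1, 0.0034, -0.0004, 0, 0.04],
  [-1, 0.0034, -0.0004, 0, 0.04],
  [-1, 0.0025, -0.0003, 0, 0.03],
  [-1, 0.0017, 0, 0, 0.02],
  [-1, 0.001, 0, 0, 0.01],
  [-1, 0, 0, 0, 0],
  [-1, 0, 0, 0, 0],
])

```text
t: 23.13
eef_pos: [0.6044, 0.1926, 0.0187]
ee_rot: [-3.14, 0.001, -1.494]
force: [-0.7, 5.6, -1.6]
width: 0.0009
```

```bash
python3 gt.py
```

```text
23.1333 [0.60439036 0.192623   0.0187291 ] [-3.14043621e+00  1.39754981e-03 -1.49383589e+00] 0.0008556205543480944 [-0.66839076  5.61574503 -1.60929852] dock [-0.0702  0.0325]
tool q 0.009765260372347748 off along c -0.013374171560309574 r 0.08463463555232813
```

>>> apply_moves([
  [-1, 0.001, 0, 0, 0],
  [-1, 0.001, 0, 0, 0],
  [-1, 0.001, 0, 0, 0],
  [-1, 0, 0, 0, 0],
  [-1, 0, 0, 0, 0],
])

```text
t: 23.55
eef_pos: [0.6045, 0.1923, 0.0188]
ee_rot: [-3.139, 0.004, -1.494]
force: [-5.2, 17.7, -1.4]
width: 0.0
```

```bash
python3 gt.py
```

```text
23.55 [0.60452309 0.19230395 0.0187883 ] [-3.13920922  0.00443841 -1.49360243] 2.215573955327148e-05 [-5.2207194  17.72945946 -1.41796801] dock [-0.0699  0.0326]
tool q 0.00999871598407491 off along c -0.013053427906501549 r 0.08473475095785533
```

A rigid stop (17.7 N with only 0.3 mm of yield), so the gate is shut. I'll back off, lift and check.

>>> apply_moves([
  [-1, -0.004, 0, 0, 0],
  [-1, -0.01, 0, 0, 0],
  [-1, -0.02, 0, 0, 0],
  [-1, -0.01, 0, -0.02, 0],
  [-1, 0, 0, -0.035, 0],
  [-1, 0, 0, -0.035, 0],
  [-1, 0, 0, -0.035, 0],
  [-1, 0, 0, -0.035, 0],
  [-1, 0, 0, -0.035, 0],
  [-1, 0, 0, -0.015, 0],
  [-1, 0, 0, 0, 0],
  [-1, 0, 0, 0, 0],
])

```text
t: 24.55
eef_pos: [0.6012, 0.2325, 0.2299]
ee_rot: [-3.14, 0.001, -1.495]
force: [1.4, -1.3, -0.6]
width: 0.0002
```

```bash
python3 look.py wrist13
python3 - <<'E'
from h import *
f=eyes.grab_frame("top"); W=cloud(f); save(f,"top13")
for l in ["vial_a","cassette_spare","micropipette","timer","marker"]:
    for o in outline_of(l,f)[:2]:
        print(l,round(o["score"],2),np.round(o["extent"]),np.round(np.nanmedian(W[o["region"]],0),3))
E
```

```text
24.55 [0.60124042 0.23245701 0.22985959] [-3.13982474e+00  1.01559233e-03 -1.49520033e+00]
tip_rack [0.77, 0.21, 0.18]
tip_dock [0.57]
gate [0.67]
dock ((576.8479614257812, 113.7205581665039), (102.9291000366211, 105.2265396118164), 4.56350564956665) 3994
rack ((575.6058349609375, 120.14573669433594), (62.50007247924805, 90.83435821533203), 4.502711772918701) 5963
gate ((567.274658203125, 173.03265380859375), (107.76084899902344, 15.624092102050781), 1.3721486330032349) 851
marker 0.52 [311. 185. 365. 230.] [0.547 0.114 0.027]
```

View pics/wrist13.png

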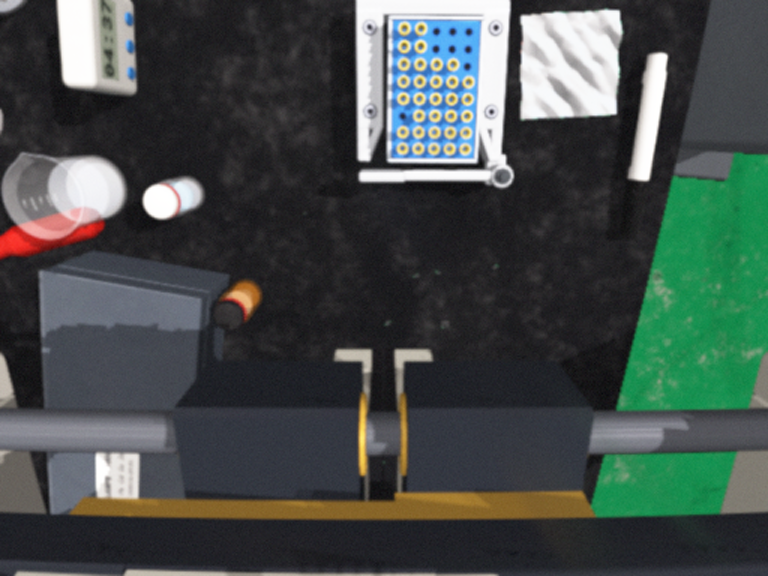

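Run:
```python
from fit import *
from dk import *
d=np.load("/tmp/wrist13.npz"); W=d["W"]; P=W[d["R_gate"]]
P=P[(P[:,2]>.02)&(P[:,2]<.05)]
D=np.array([todock(p) for p in P])
for lo,hi in((-.035,.015),(.02,.045),(-.035,.045)):
    s=D[(D[:,1]>lo)&(D[:,1]<hi)]
    vx,vy,x0,y0=cv2.fitLine((s*1000).astype(np.float32),cv2.DIST_HUBER,0,.01,.01).ravel()
    print(len(s),"mean x",s[:,0].mean(),"angle q",np.arctan(-vx/vy))
```

```text
365 mean x -0.054229315068493156 angle q -0.008869366
188 mean x -0.05516329787234043 angle q 0.05812128
608 mean x -0.05435082236842105 angle q 0.009420232
```

View pics/top13.png

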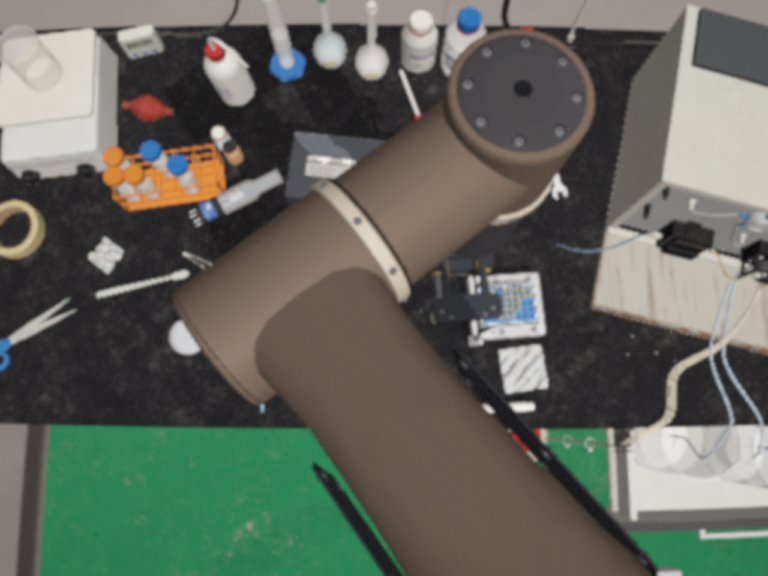

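The gate measures q ≈ 0.01 and the rack sits at the dock origin, so I'll hand in.

Run:
```python
from h import *
s=arm.get_state();print(s["t"],s["force"],np.abs(s["qd"]).max())
print(job.job_done())
```

```text
25.05 [0.29600534 0.02726286 0.55300579] 0.0017487442431546093
the job is handed in; nothing more can be done
None
```

The rack is in the dock against the buffers and the gate is shut across the mouth. I handed the job in at t ≈ 25 s with the arm clear and at rest; no verdict is reported.

**What I did**
- I squared the rack to the dock's axis with a light 4 N fingertip pinch, sliding it flat on the bench without lifting it.
- I pushed its end face with two fingertips until it met the buffers, at 6.7 N and at the expected place.
- I then swung the gate from about 1.91 rad to its stop with the closed fingers. At the stop it took 17.7 N and yielded only 0.3 mm.

**Last checks**
- **Rack:** the fitted centre is (575.6, 120.1) mm and the dock origin is about (576.7, 120.4) mm. The rack's axis and the dock's agree within about 0.1° in the same picture.
- **Gate:** a line fitted over the whole bar gives q ≈ 0.01 rad. A fit over the thumb plate alone gave 0.058 rad, just under the 0.06 limit, but it used few points. I trusted the whole-bar fit and the rigid stop.
- **Other objects:** the vials, timer and marker stand undisturbed in the last wrist picture. The arm hid the cassette and the micropipette from the top camera. They weren't re-measured, but the fingers stayed about 0.1 m from both.
- **Detector:** in the last top picture it reported a "marker" where the dock stands. I took that as a false detection.

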